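# Preset the beehive spring

## Task

Three hand-press stands for presetting springs are screwed to the bench, each with a spring under its plunger. With closed fingertips, gently press the black button of the stand that holds the beehive spring (wide coils at the foot, narrowing towards the top) all the way down to its stop, keep it down for two seconds, then slowly ease it back up without letting it snap and draw away. Do not work the other two stands, and leave the loose springs and measuring tools where they are: nothing is to be gripped or lifted.

Things in the scene. Friction and masses are not known exactly. Their poses are not given: they have to be found in the camera images.
- button_beehive (a point): THE ONE TO PRESS: top centre of the black mushroom button (35 mm across, nearly flat on top) on the stand whose spring is a beehive, 44 mm wide at the foot and 24 mm at the top. It rides with the plunger: 144 mm above the worktop when up, 132 mm when down on the stop. Axes are the stand's, z up.
- stand_beehive: the beehive spring's stand, screwed down: grey base 110 x 80 x 12 mm, steel column 16 mm thick and 110 mm high standing 48 mm behind the plunger (+x of the stand, away from the robot give or take 0.3 rad), grey arm at 81-101 mm guiding the upright plunger, spring on a seat below. Origin on the worktop under the plunger's axis. Its place in the row of three varies.
- plunger_beehive: the beehive stand's moving plunger (black button, rod, stop collar, pressure pad), sliding straight up and down by 12 mm. Origin on its axis, 144 mm below the button's top: at height 0 when up, -12 mm when the collar is down on the stop. The spring pushes back with about 2 N at the top and 7 N at the stop and returns the plunger by itself.
- button_wide (a point): top centre of the button on the stand with the straight, wide spring (42 mm across all the way up); same build as the beehive stand, which it can stand left or right of; 144 mm above the worktop when up. Leave alone.
- button_slim (a point): top centre of the button on the stand with the straight, slim spring (23 mm across all the way up); same build as the beehive stand, which it can stand left or right of; 144 mm above the worktop when up. Leave alone.
- spring_medium: loose dark spring, 30 mm across, 26 mm high, standing in front of the row of stands; origin under its centre. Leave alone.
- spring_short: loose dark spring, 36 mm across, 19 mm high, standing in front of the row of stands; origin under its centre. Leave alone.
- spring_narrow: loose dark spring, 22 mm across, 30 mm high, standing in front of the row of stands; origin under its centre. Leave alone.
- ring_gauge_large: bright steel ring gauge, 52 mm across, 16 mm high, lying flat left of the stands; origin under its centre. Leave alone.
- ring_gauge_small: bright steel ring gauge, 44 mm across, 14 mm high, lying flat left of the stands; origin under its centre. Leave alone.
- loupe: black eye loupe, 45 mm across, 49 mm high, standing at the front right; origin under its centre. Leave alone.

How it is judged (in metres and radians):
On the way:
1. the beehive stand's plunger is down on its stop (within 2.5 mm), pressed by the fingers, and is kept there (height (world z) of button_beehive below 0.1345 m and contact force between the fingers and plunger_beehive above 0.5 N), for 1.5 s.
At the end, for the whole second after the job is handed in: the beehive stand's plunger has been held on its stop (within 2.5 mm) for at least 1.5 s and is back up and at rest (within 2 mm), the other two plungers are up, and every loose spring and tool lies within 10 mm of where it was (height (world z) of each of button_beehive, button_wide, button_slim above 0.142 m and linear speed of plunger_beehive below 0.01 m/s and distance of each of spring_medium, spring_short, spring_narrow, ring_gauge_large, ring_gauge_small, loupe from where it was at the start of the episode below 0.01 m); the robot touches nothing.
It fails at once if another stand's plunger is pressed by more than 4 mm (height (world z) of any of button_wide, button_slim below 0.14 m).
It fails at once if the beehive plunger moves faster than 0.3 m/s: it is slammed down, or snaps back up instead of being eased (linear speed of plunger_beehive above 0.3 m/s).
It fails at once if the plunger is pressed with more than 40 N (contact force between the fingers and plunger_beehive above 40 N).
It fails at once if a loose spring or measuring tool is shifted, lifted or knocked by more than 10 mm (distance of any of spring_medium, spring_short, spring_narrow, ring_gauge_large, ring_gauge_small, loupe from where it was at the start of the episode above 0.01 m).
It also fails if it takes over 32 s, if anything falls off the work surface, if the arm or the gripper's body presses on something with over 40 N, if the wrist force passes 120 N, or if a joint passes its speed limit or range.

## Robot

A 6-joint arm with a two-finger parallel gripper is mounted at the origin on a cart in front of the work surface, level with it; the furniture and walls round the work are solid. World frame = base frame: x ahead of the robot, y to its left, z up, the work surface at z = 0. Lengths are in m, angles in degrees, forces in N, time in s.
With the tool pointing down it reaches from about 0.35 to 0.875 m from the base axis. Payload 4.2 kg.
Tool frame: the origin (TCP) lies midway between the tips of the shut fingers; the grasp point (between the pads) lies 19 mm behind it; y points along the fingers, z is the direction in which the jaws open and shut, and the axes are right-handed (so a half turn about y gives the same grasp; the last joint's range is limited). The gripper opens to 87 mm and grips with 3 to 60 N. Pads are 19 mm wide; open, the fingers measure 117 mm over their backs; the gripper's body (75 mm by 190 mm) begins 51 mm behind the grasp point.
Start: joints at [-52.391, 22.042, 0.453, 0, -68.411, -14.817], TCP at [0.242, -0.576, 0.223] pointing down, gripper open.
Joint ranges: [-179.83, 179.83], [-69.29, 118.12], [-61.27, 80.66], [-181.25, 117.63], [-171.15, -9.14], [-177.46, 177.46]. Speed limits (degrees/s): [159.86, 159.86, 180, 180, 180, 180].

## Interface

Orientations are given as [roll, pitch, yaw] about the fixed x, y, z axes, in that order (R = Rz(yaw) Ry(pitch) Rx(roll)).
In Python, from workcell import env gives the robot as it stands. The module is installed in compiled form; this text tells all that it offers. Calls block until the motion is done:
- env.goto(position, orientation): joint-space move of the TCP to a pose.
- env.move_straight(position, rotation=None, rate=0.15, force_limit=None): straight line of the TCP; rotation=None keeps the orientation; rate is the mean speed in m/s. With force_limit (N) it stops when the force on the tool has changed by that much, and returns True; else False.
- env.set_joints(angles): joint-space move.
- env.gripper_to(opening, grasp_force=None): opening from 0.0 (shut) to 1.0 (fully open); grasp_force is the grip in N (None keeps the last); returns when the fingers have stopped.
- env.dwell(seconds).
- env.inverse_kinematics(position, orientation): joint angles nearest the present ones, or None.
- env.read_state(): the state.
- env.grab_frame(name): name is "scene" or "side" or "wrist"; returns a dict with "image" (480x640x3 uint8, blue, green, red), "fx", "fy", "cx", "cy" (pixels), "position" and "orientation" of the camera in the world. Camera axes: x right, y up, looking along -z (the intrinsics and any distortion apply to the point x, -y, -z); pixel columns grow to the right and rows downward; lengths in m; the calibration is good to about 2 mm. A picture is of the moment at which its call begins. There is no depth.
A pose or a line that the arm cannot do raises env.Unreachable and nothing moves.
- env.close_job(): hands the job in, once; it reports no verdict.
Trained networks look in a picture, given as the dict that the camera call returned (one of the last four; its "shot" number tells which), for a name from the list of things; names that differ only in an ending like _2 or _b are one class to them, and where a whole thing is asked for, a point or a joint stands for the part that bears it (a point fixed in the world has none). Each returns a list of dicts, best first, with "score" (0 to 1); they miss things now and then, are a little off and sometimes report something else, mostly with a low value. They report only what shows in the picture. A call takes as long as a camera call.
- env.search_frame(picture, thing): "xyz" ([x, y, z] in m, in world coordinates, good to about 4 mm: the middle of the surface that is visible of it).
- env.trace(picture, thing): "mask" (480x640 bool, what is visible of it).
The state is a dict: "clock": time; "joint_positions": joint angles; "qvel": joint speeds; "joint_torque": joint torques, N m; "position": TCP position; "tool_rot": TCP orientation; "force": force on the tool from outside, world axes, zero at the start; "wrist_torque": the same for the moment, N m; "opening": opening from 0.0 (shut) to 1.0 (fully open).
Only numpy, scipy, OpenCV 4.12 (cv2) and the standard library are available. Lean on these libraries where they do the work, as an engineer would, in place of code of your own. Each camera call takes 0.05 s, during which the arm holds its last target.

## Working session

There is one attempt and no reset: what is moved stays moved. The work goes in short steps, each a Python script; the robot and the scene stay as the last script left them, time stands still between calls to the robot, and variables do not carry over. Pictures are saved under pics/ and viewed, and the job is handed in when it is done.

```bash
mkdir -p pics; python3 - <<'E'
from workcell import env
import cv2
s=env.read_state();print(s['clock'],s['position'],s['tool_rot'],s['opening'])
for n in ("scene","side"):
    p=env.grab_frame(n);cv2.imwrite(f"pics/{n}0.png",p["image"]);print(n,p["position"],p["orientation"],p["fx"],p["fy"],p["cx"],p["cy"],[k for k in p])
    for t in ("button_beehive","button_wide","button_slim","stand_beehive"):
        for r in env.search_frame(p,t)[:4]: print(t,r["xyz"],r["score"])
E
```

```text
0.0 [ 0.24190074 -0.57563218  0.22145512] [-8.98732438e+01  4.68660267e-03  2.27806304e+01] 0.9973144133851963
scene [0.08267687 0.78186001 0.70364292] [  55.49202027    0.50502477 -150.61419873] 505.24492193199546 505.24492193199546 316.7335408094346 236.4751461407577 ['image', 'fx', 'fy', 'cx', 'cy', 'position', 'orientation', 'shot']
button_beehive [0.5901, 0.1301, 0.1184] 0.54
button_slim [0.5863, -0.1411, 0.1327] 0.74
button_slim [0.6017, 0.132, 0.0202] 0.46
stand_beehive [0.602, 0.1277, 0.0195] 0.61
side [0.27790282 0.96932829 0.89283401] [  49.64446806    0.33677988 -167.42186488] 534.6552293464329 534.6552293464329 306.660008646517 243.4491532769167 ['image', 'fx', 'fy', 'cx', 'cy', 'position', 'orientation', 'shot']
button_beehive [0.5917, 0.1305, 0.1371] 0.63
button_beehive [0.3998, -0.2289, 0.0381] 0.61
button_wide [0.516, -0.0113, 0.0689] 0.91
button_wide [0.5927, 0.1318, 0.1396] 0.7
button_slim [0.5902, -0.1476, 0.1323] 0.75
stand_beehive [0.6069, 0.1291, 0.0177] 0.98
```

View pics/scene0.png

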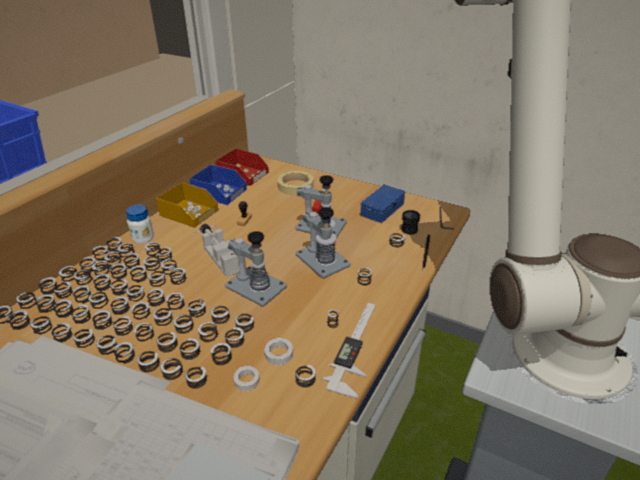

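View pics/side0.png

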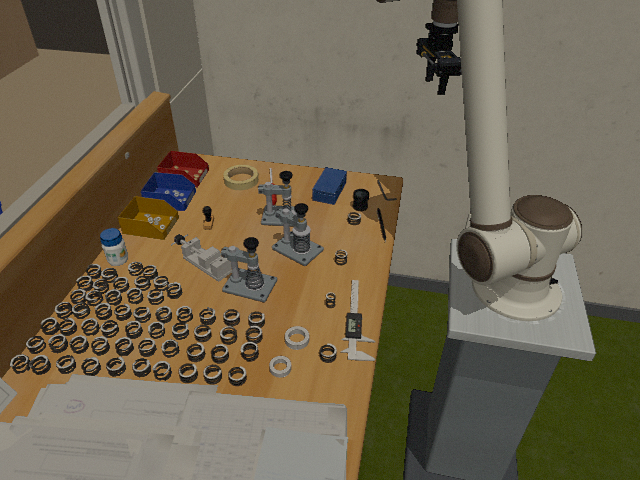

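The three stands show in side view with buttons at about (251,245), (302,211), (287,177). I'll enlarge them to compare the springs.

```bash
python3 - <<'E'
import cv2,numpy as np
a=cv2.imread("pics/side0.png")[165:305,210:330];b=cv2.imread("pics/scene0.png")[170:310,220:350]
a=cv2.resize(a,None,fx=3.1,fy=4,interpolation=cv2.INTER_CUBIC);b=cv2.resize(b,None,fx=3.1,fy=4,interpolation=cv2.INTER_CUBIC)
cv2.imwrite("pics/zoom.png",np.hstack([a,b]))
E
```

```text
(no output)
```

View pics/zoom.png

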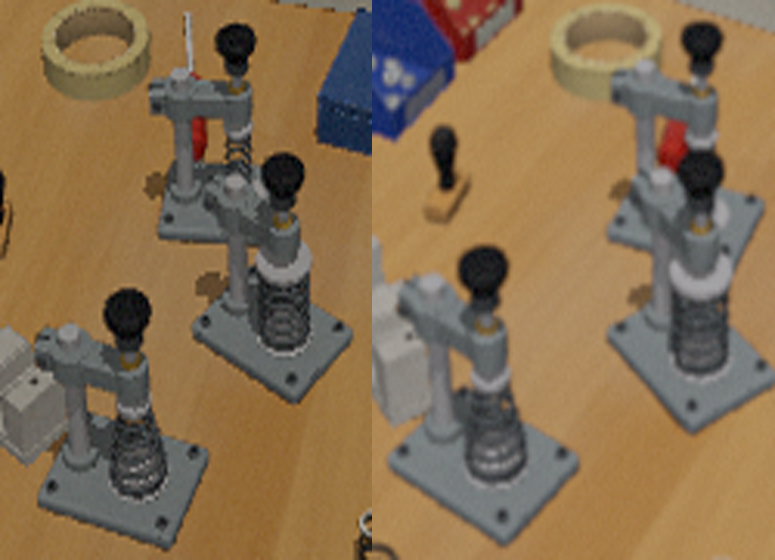

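The nearest stand (side px 251,243) holds the spring that tapers from a wide foot to a narrow top. The middle stand's spring is wide and straight, and the far one is slim. Next I'll triangulate the button, then look at it from above with the wrist camera.

```bash
cat > h.py <<'E'
import numpy as np,cv2
from scipy.spatial.transform import Rotation as R
def ray(p,u,v):
    d=np.array([(u-p["cx"])/p["fx"],-(v-p["cy"])/p["fy"],-1.0]);return R.from_euler('xyz',p["orientation"],degrees=True).apply(d)
def onz(p,u,v,z):
    d=ray(p,u,v);c=np.array(p["position"]);return c+d*(z-c[2])/d[2]
E
python3 - <<'E'
from workcell import env
from h import *
for n,uv in (("scene",(256,239)),("side",(251.3,243.5))):
    p=env.grab_frame(n);print(n,onz(p,*uv,0.138))
s=env.read_state();rot=[-90,0,0]
env.move_straight([s['position'][0],s['position'][1],0.33],rate=0.2)
env.gripper_to(0.0)
env.goto([0.53,0.131,0.33],rot)
p=env.grab_frame("wrist");cv2.imwrite("pics/w1.png",p["image"])
print(p["position"],p["orientation"],p["fx"])
for t in ("button_beehive","button_wide","button_slim"):
    for r in env.search_frame(p,t)[:3]: print(t,r["xyz"],r["score"])
for r in env.trace(p,"button_beehive")[:2]:
    m=r["mask"];ys,xs=np.nonzero(m);print(r["score"],m.sum(),xs.min(),xs.max(),ys.min(),ys.max())
s=env.read_state();print(s['clock'],s['position'],s['tool_rot'],s['opening'],s['force'])
E
```

```text
scene [0.59123671 0.13225012 0.138     ]
side [0.59373896 0.12893618 0.138     ]
[0.45321433 0.12912926 0.49163053] [-1.60975501e+01  1.33775006e-02  8.99845406e+01] 398.6234035856823
button_beehive [0.5891, 0.1286, 0.1393] 0.81
button_beehive [0.4109, -0.1707, 0.0114] 0.17
button_wide [0.5145, -0.0172, 0.1427] 0.77
button_wide [0.4666, 0.2586, 0.0175] 0.33
button_slim [0.5876, -0.148, 0.1419] 0.7
0.63 839 304 339 244 298
5.75 [0.53008559 0.13063877 0.32998964] [-9.00016341e+01  2.55222648e-03 -3.57041149e-02] 0.006909921143615883 [-0.40170436 -0.26151737  0.06709128]
```

View pics/w1.png

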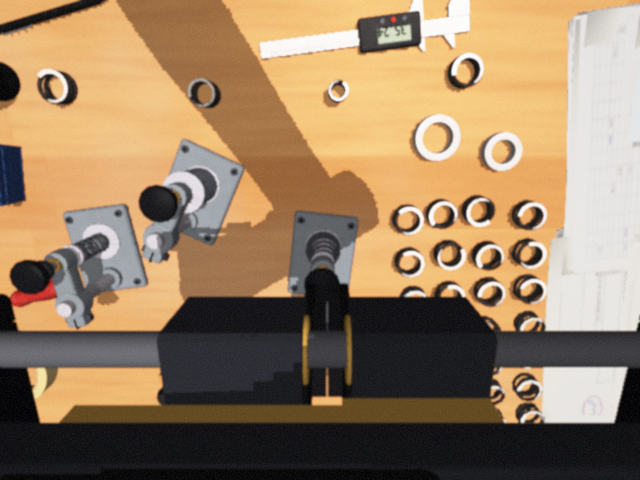

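The wrist view confirms the coil cone narrowing upwards at (322,247), but the fingers hide the button. I'll back off for a clear view.

```bash
python3 - <<'E'
from workcell import env
from h import *
env.move_straight([0.46,0.131,0.33],rate=0.15)
p=env.grab_frame("wrist");cv2.imwrite("pics/w2.png",p["image"])
for r in env.search_frame(p,"button_beehive")[:2]: print(r["xyz"],r["score"])
g=cv2.cvtColor(p["image"],cv2.COLOR_BGR2GRAY)
for u,v in((320,240),):pass
import json;json.dump({k:(np.array(p[k]).tolist()) for k in("position","orientation","fx","fy","cx","cy")},open("w2.json","w"))
c=[0.591,0.130,0.144]
q=R.from_euler('xyz',p["orientation"],degrees=True).inv().apply(np.array(c)-p["position"])
print("pred px",p["cx"]+p["fx"]*q[0]/-q[2],p["cy"]-p["fy"]*q[1]/-q[2], "r px",17.5*p["fx"]/-q[2]/1000)
print(env.read_state()['clock'])
E
```

```text
pred px 326.68976590103705 347.41377302767467 r px 17.79694462471434
6.4667
```

View pics/w2.png

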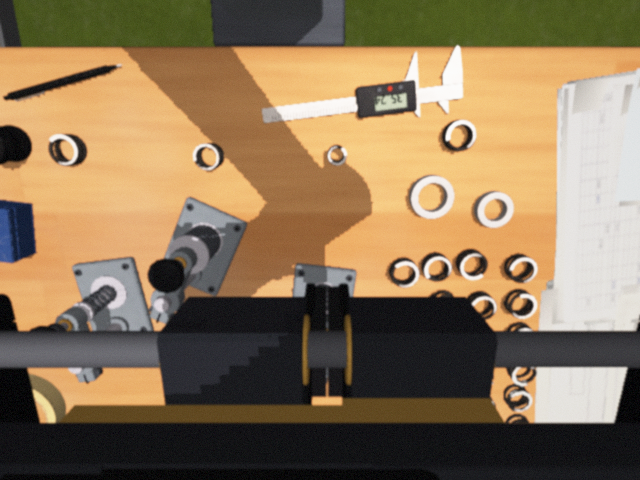

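Wrong direction: the camera sits on the robot side of the gripper, so moving towards the robot hides the stand. I'll move forward instead, to x = 0.64.

```bash
python3 - <<'E'
from workcell import env
from h import *
env.move_straight([0.64,0.131,0.33],rate=0.2)
p=env.grab_frame("wrist");cv2.imwrite("pics/w3.png",p["image"])
for r in env.search_frame(p,"button_beehive")[:2]: print(r["xyz"],r["score"])
import json;json.dump({k:(np.array(p[k]).tolist()) for k in("position","orientation","fx","fy","cx","cy")},open("w3.json","w"))
c=[0.591,0.130,0.144]
q=R.from_euler('xyz',p["orientation"],degrees=True).inv().apply(np.array(c)-p["position"])
u,v=p["cx"]+p["fx"]*q[0]/-q[2],p["cy"]-p["fy"]*q[1]/-q[2]
print("pred px",u,v, "r px",17.5*p["fx"]/-q[2]/1000)
u,v=int(u),int(v);y0=max(0,v-50);x0=u-60;print("crop",x0,y0)
cv2.imwrite("pics/w3z.png",cv2.resize(p["image"][y0:v+50,x0:u+60],None,fx=6,fy=6,interpolation=cv2.INTER_CUBIC))
print(env.read_state()['clock'])
E
```

```text
[0.5974, 0.1268, 0.1422] 0.75
pred px 327.39586764194377 162.3063872377171 r px 20.41065219313001
crop 267 112
7.6167
```

View pics/w3z.png

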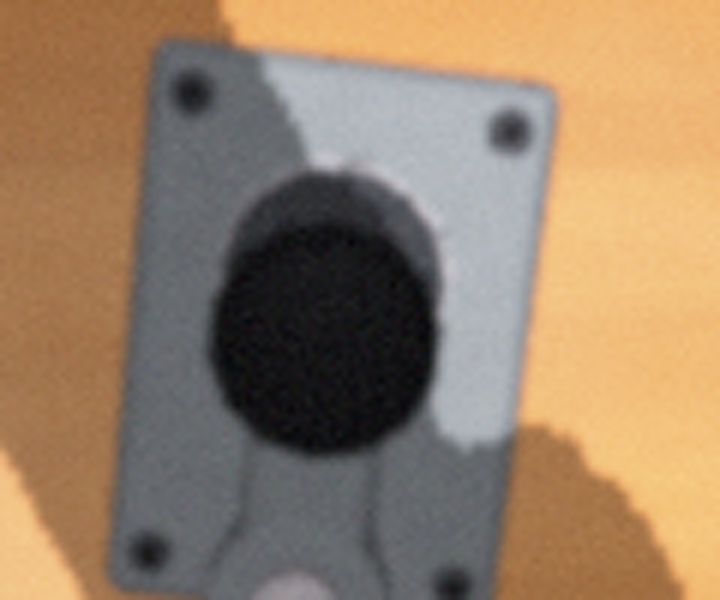

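```bash
python3 - <<'E'
from h import *
import json
p=json.load(open("w3.json"))
im=cv2.imread("pics/w3.png",0)
m=(im<45).astype(np.uint8);n,l,s,c=cv2.connectedComponentsWithStats(m)
k=l[168,321];print(s[k],c[k])
for uv in((321.2,168.3),tuple(c[k])):
  for z in(.13,.138,.144):print(z,onz(p,*uv,z))
E
```

```text
[ 302  147   37   41 1169] [320.427716   167.38408896]
0.13 [0.59741554 0.12447705 0.13      ]
0.138 [0.59665086 0.12458807 0.138     ]
0.144 [0.59607734 0.12467133 0.144     ]
0.13 [0.59660656 0.12378843 0.13      ]
0.138 [0.59585977 0.12391468 0.138     ]
0.144 [0.59529968 0.12400937 0.144     ]
```

All views agree within a few millimetres (fixed cameras 0.592, 0.1305; wrist 0.596, 0.1245). The button radius is 17.5 mm, so I'll use the mean, (0.594, 0.127), and press slowly under a force limit.

```bash
python3 - <<'E'
from workcell import env
from h import *
X,Y=0.594,0.127
def st(l):
    s=env.read_state();print(l,round(s['clock'],2),np.round(s['position'],4),np.round(s['force'],2))
    return s
env.goto([X,Y,0.20],[-90,0,0])
env.move_straight([X,Y,0.152],rate=0.06);env.dwell(0.3);st("above")
print(env.move_straight([X,Y,0.138],rate=0.012,force_limit=12));st("mid")
print(env.move_straight([X,Y,0.128],rate=0.010,force_limit=10));st("stop?")
env.dwell(0.2);st("hold")
p=env.grab_frame("side");cv2.imwrite("pics/press.png",cv2.resize(p["image"][165:305,190:330],None,fx=4,fy=4,interpolation=cv2.INTER_CUBIC))
E
```

```text
above 9.47 [0.5941 0.127  0.1523] [ 0.05 -0.6   0.06]
False
mid 10.79 [0.5942 0.1271 0.1383] [-0.88 -0.07  4.52]
True
stop? 11.59 [0.5956 0.1271 0.1326] [-1.94 -0.52  7.17]
hold 11.79 [0.5956 0.1271 0.1328] [-1.68 -1.15  6.75]
```

View pics/press.png

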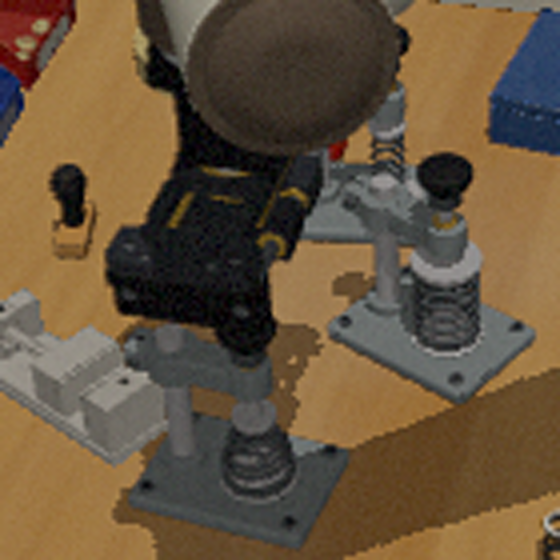

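The correct button is pressed (z 0.1328, about 7 N), and the other plungers are up. I'll push slightly further to seat it on the stop, then hold, ease up and withdraw.

```bash
python3 - <<'E'
from workcell import env
from h import *
X,Y=0.5955,0.127
def st(l):
    s=env.read_state();print(l,round(s['clock'],2),np.round(s['position'],4),np.round(s['force'],2));return s
print(env.move_straight([X,Y,0.1308],rate=0.006,force_limit=10));st("seat")
for i in range(5):
    env.dwell(0.5);st("hold")
env.move_straight([X,Y,0.150],rate=0.012);st("up")
env.move_straight([X,Y,0.25],rate=0.1)
env.move_straight([X-0.15,Y,0.33],rate=0.15)
env.goto([0.35,-0.3,0.35],[-90,0,0]);env.dwell(0.3);st("away")
for n in("scene","side"):
    p=env.grab_frame(n);cv2.imwrite(f"pics/{n}_end.png",p["image"])
    for b in("button_beehive",):
        for r in env.search_frame(p,b)[:1]:print(n,b,r["xyz"],r["score"])
a=cv2.imread("pics/side0.png")[165:385,210:390];b=cv2.imread("pics/side_end.png")[165:385,210:390]
cv2.imwrite("pics/cmp.png",cv2.resize(np.hstack([a,b]),None,fx=2.2,fy=2.2,interpolation=cv2.INTER_CUBIC))
E
```

```text
False
seat 12.32 [0.5957 0.127  0.132 ] [-2.41  0.68  9.56]
hold 12.82 [0.5958 0.1271 0.132 ] [-1.13 -0.67  9.4 ]
hold 13.32 [0.5957 0.127  0.132 ] [-2.85  0.45  9.24]
hold 13.82 [0.5957 0.127  0.132 ] [-2.22  0.05  9.78]
hold 14.32 [0.5957 0.127  0.132 ] [-1.05  0.26  8.92]
hold 14.82 [0.5957 0.127  0.132 ] [-2.29  0.03  8.8 ]
up 16.57 [0.5955 0.127  0.1499] [ 0.79 -0.4   0.06]
away 20.91 [ 0.3504 -0.2996  0.35  ] [0.56 0.15 0.05]
scene button_beehive [0.5919, 0.1346, 0.1229] 0.6
side button_beehive [0.5902, 0.1295, 0.1395] 0.66
```

View pics/cmp.png

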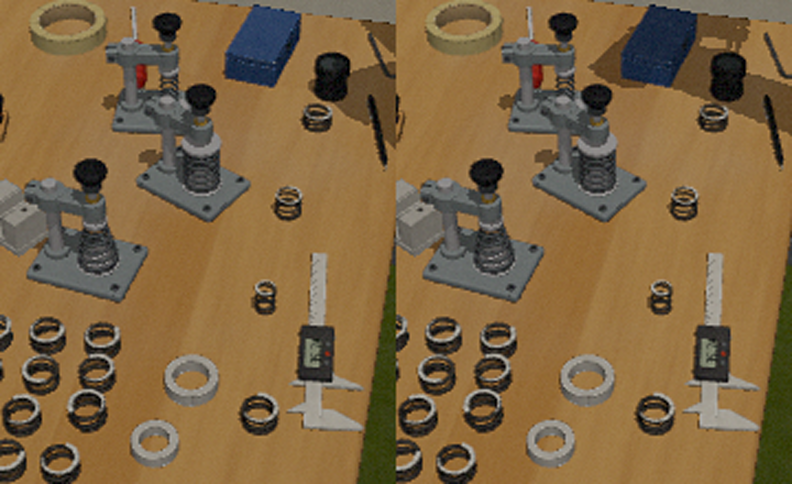

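The before and after crops match: all three buttons are up and nothing has shifted. I'm handing the job in.

```bash
python3 - <<'E'
from workcell import env
env.close_job()
E
```

```text
the job is handed in; nothing more can be done
```

I pressed the button of the beehive stand (the leftmost of the three, button at about x 0.594, y 0.127), and the job is handed in. No verdict was reported.

- **Press:** With closed fingertips I pressed at about 10 mm/s down to TCP height 0.132 m, where the button meets its stop. I held it there for 2.5 s at about 9–10 N.
- **Release:** I eased it back up at 12 mm/s, drew away, and finished with the arm clear by about 21 s.
- **Final check:** In the before and after side images all three buttons are up, and the loose springs, ring gauges and loupe are in the same places. The force on the tool is back near zero.
- **Disagreements:** My wrist and fixed-camera positions for the button differed by about 4 mm in x and 6 mm in y, so I used their mean, well inside the 35 mm button. After release, the network put the button at height 0.1395 m from the side camera but 0.1229 m from the scene camera. The scene camera also read low, 0.118 m, before the press, so I relied on the images.

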